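Swap the gel pot at the back of the bottle stand

TASK

The gel pot in the back recess of the bottle stand is due for replacement: first move the two screw-cap bottles that stand in front of it onto the white instrument tray, then set the used pot on the middle of the scale's plate so that what is left in it can be logged. Put the fresh pot, which waits on the tray, into the empty back recess, and only then return both bottles to their own recesses (the wider bottle in the wider one). Keep everything upright, and leave it all standing freely.

Things in the scene. Friction and masses are not known exactly. Their poses are not given: they have to be found in the camera images.
- soap_centre (a point): The wide bottle: white, with a plain white screw cap, standing upright. Straight round body 55 mm in diameter up to 102 mm above its foot, then shoulder and cap (about 30 mm wide) up to 136 mm. The point is on its axis half-way up, 68 mm above its foot; z along its axis. About 0.2 kg. Starts in the stand's wide recess.
- saline_centre (a point): The narrow bottle: white, with a plain white screw cap, standing upright. Straight round body 45 mm in diameter up to 96 mm, cap (about 26 mm wide) up to 126 mm. The point is on its axis half-way up, 63 mm above its foot; z along its axis. About 0.1 kg. Starts in the stand's narrow front recess.
- used_pot_centre (a point): The used gel pot: squat pot with a white cap, the one that starts in the back recess of the stand. Round body 43 mm in diameter up to 38 mm above its foot, then a shoulder and a cap (about 28 mm wide) up to 60 mm. The point is on its axis half-way up, 30 mm above its foot; z along its axis. About 0.09 kg.
- fresh_pot_centre (a point): The fresh gel pot, of the same shape and size as the used one; it is the one that starts on the white tray. The point is on its axis half-way up, 30 mm above its foot; z along its axis.
- stand: Bottle stand: fixed white plastic block, 156 (x) x 178 (y) mm, 18 mm high, with a thin steel rail 40 mm above the table along its back and both sides, open at the front. Origin under its middle on the table; x to its back (away from the robot), y to its left, z up. In its top are three round recesses, 12 mm deep, their floors 6 mm above the table: two in front, one behind; rims bevelled 3 mm.
- well_wide (a point): Centre of the floor of the stand's wide front recess (66 mm in diameter), where the 55 mm bottle lives: 30 mm forward of the stand's middle and 45 mm to its left.
- well_narrow (a point): Centre of the floor of the stand's narrow front recess (53 mm in diameter), where the 45 mm bottle lives; the 55 mm bottle does not go in. 30 mm forward of the stand's middle and 45 mm to its right.
- well_back (a point): Centre of the floor of the stand's back recess (56 mm in diameter), where the gel pot lives, behind and between the two bottles: 28 mm behind the stand's middle.
- tray_middle (a point): Middle of the floor of the flat white instrument tray, fixed, 278 x 218 mm (its long side along this point's x), rim 20 mm high above the table; the flat floor, 5 mm above the table, measures 236 x 176 mm. Side area for the two bottles: they may stand anywhere on the floor.
- scale_plate (a point): Middle of the top of the weighing plate of the bench scale (fixed grey housing 260 x 200 mm); the plate measures about 160 x 160 mm, and its top is 46 mm above the table. z points up.

How it is judged:
By the outcome, as a careful person would: the job done as asked, in the order asked, and still so for the second after the job is handed in, with the robot touching nothing.
It also fails if it takes over 136 s, if anything falls off the work surface, if the arm or the gripper's body presses on something with over 40 N, if the wrist force passes 120 N, or if a joint passes its speed limit or range.

ROBOT

A 6-joint arm with a two-finger parallel gripper is mounted at the origin on a cart in front of the work surface, level with it; the furniture and walls round the work are solid. World frame = base frame: x ahead of the robot, y to its left, z up, the work surface at z = 0. Lengths are in m, angles in degrees, forces in N, time in s.
With the tool pointing down it reaches from about 0.3 to 0.875 m from the base axis. Payload 6.4 kg.
Tool frame: the origin (TCP) lies between the finger pads; the fingertips stand 17 mm ahead of it and the grasp point (between the pads) lies 2 mm behind it (tcp_to_tips is the z of the fingertips in the tool frame, in m); z points along the fingers, y is the direction in which the jaws open and shut (so a half turn about z gives the same grasp; the last joint's range is limited). The gripper opens to 85 mm and grips with 20 to 120 N. Pads are 22 mm wide; open, the fingers measure 114 mm over their backs; the gripper's body (76 mm by 85 mm) begins 54 mm behind the grasp point. The pads swing forward as they close: fully open they stand 13 mm farther back than shut.
Start: joints at [52.408, 10.359, 92.074, -0, 77.567, -11.82], TCP at [0.25, 0.518, 0.215] pointing down, gripper open.
Joint ranges: [-171.53, 171.53], [-51.25, 118.39], [17.06, 147.69], [-65.23, 245.23], [0, 150.52], [-178.68, 178.68]. Speed limits (degrees/s): [147.25, 147.25, 172.46, 180, 180, 180].

INTERFACE

Orientations are given as [roll, pitch, yaw] about the fixed x, y, z axes, in that order (R = Rz(yaw) Ry(pitch) Rx(roll)).
In Python, from rig import get_state, capture, sign_off, look_for, place_of, tcp_to_tips gives the robot as it stands.
- The arm moves only by the tool apply_moves, never from a script. Its argument "rows" is one flat list of numbers, 5 for each row, row after row: the shift along the tool's x, y, z in m, then the turn about the tool's z in rad, then the finger opening in m, from 0 to 0.0854. A call has 1 to 5 rows; each row is the pose to reach, as a shift and turn from the pose measured when the call began, along the tool's axes at that moment; what a row does not reach only later rows make up. A row lasts 1/8 s, in which the tool goes at most 62.5 mm and 10.7 degrees, less where a joint would pass 70% of its speed; a pose out of reach is approached as far as the arm can. A call with a gripper value outside its range is refused whole. The fingers move at their own pace and stop on an object; "squeeze" is the grip in N (left out, the last holds). Time passes only in rows, so rows that repeat a pose let the fingers close. It gives the time, the measured TCP pose, the force and the opening at its end, in the units of the state.
- get_state(): the state, without advancing time (a new reading comes with each control period).
- capture(name): name is "side" or "top" or "wrist"; returns a dict with "frame" (384x512x3 uint8, red, green, blue), "intrinsics" (3x3 intrinsics, pixels), "dist_coeffs" ([k1, k2, p1, p2, k3] as OpenCV has them; the pictures are not rectified), "camera_from_world" (4x4, takes a point from world to camera coordinates). Camera axes: x right, y down, z forward; pixel columns grow to the right and rows downward; lengths in m; the calibration is good to about 2 mm. A picture is of the moment at which its call begins. There is no depth.
- sign_off(): hands the job in, once; it reports no verdict.
Trained networks look in a picture, given as the dict that the camera call returned (one of the last four; its "shot" number tells which), for a name from the list of things; names that differ only in an ending like _2 or _b are one class to them, and where a whole thing is asked for, a point or a joint stands for the part that bears it (a point fixed in the world has none). Each returns a list of dicts, best first, with "confidence" (0 to 1); they miss things now and then, are a little off and sometimes report something else, mostly with a low value. They report only what shows in the picture. A call takes as long as a camera call.
- look_for(picture, query): "centre" ([column, row] in pixels, amid what is visible of it).
- place_of(picture, query): "centre" ([column, row] in pixels: a listed point, or the origin of a listed thing).
The state is a dict: "t": time; "joint_pos": joint angles; "joint_vel": joint speeds; "joint_efforts": joint torques, N m; "ee_pos": TCP position; "orientation": TCP orientation; "ft_force": force on the tool from outside, world axes, zero at the start; "moment": the same for the moment, N m; "opening": finger opening in m.
Only numpy, scipy, OpenCV 4.12 (cv2) and the standard library are available. Lean on these libraries where they do the work, as an engineer would, in place of code of your own. Each camera call takes 0.05 s, during which the arm holds its last target. There are 200 camera calls.

## Working session

There is one attempt and no reset: what is moved stays moved. The work goes in short steps, Python scripts to look and compute and a tool call to move; the robot and the scene stay as the last step left them, time stands still between calls to the robot, and variables do not carry over. Pictures are saved under pics/ and viewed, about 12 in all and at most 16, crops included, and the job is handed in when it is done.

Besides the shell and the picture viewer there is one more tool, called after "Call:" as name(argument=value, ...) on one line, values as JSON. apply_moves: Moves the arm, as the interface text tells. Its arguments: {"type":"object","properties":{"rows":{"type":"array","items":{"type":"number"}},"squeeze":{"type":"number"}},"required":["rows"]}

```bash
ls; mkdir -p pics; cat > h.py <<'E'
import numpy as np,cv2
from rig import *
def ray(p,uv):
    K=np.array(p["intrinsics"]);d=np.array(p["dist_coeffs"]);T=np.array(p["camera_from_world"])
    n=cv2.undistortPoints(np.array([[uv]],float),K,d)[0,0]
    R=T[:3,:3];return -R.T@T[:3,3],R.T@np.array([n[0],n[1],1.])
def atz(p,uv,z):
    c,d=ray(p,uv);return c+d*(z-c[2])/d[2]
def tri(obs):
    A=np.zeros((3,3));b=np.zeros(3)
    for p,uv in obs:
        c,d=ray(p,uv);d=d/np.linalg.norm(d);M=np.eye(3)-np.outer(d,d);A+=M;b+=M@c
    x=np.linalg.solve(A,b)
    return x
def proj(p,X):
    T=np.array(p["camera_from_world"])
    return cv2.projectPoints(np.array(X,float).reshape(-1,1,3),cv2.Rodrigues(T[:3,:3])[0],T[:3,3],np.array(p["intrinsics"]),np.array(p["dist_coeffs"]))[0].reshape(-1,2)
def save(p,name,s=1.0):
    cv2.imwrite("pics/"+name,cv2.resize(p["frame"][:,:,::-1],None,fx=s,fy=s))
E
python3 - <<'E'
from h import *
s=get_state();print({k:np.round(v,3).tolist() for k,v in s.items()},tcp_to_tips)
P={n:capture(n) for n in("side","top","wrist")}
im=np.hstack([cv2.resize(P[n]["frame"],(400,300)) for n in("side","wrist")])
cv2.imwrite("pics/a.png",im[:,:,::-1]);save(P["top"],"b.png",1.5)
for n in P: print(n,np.round(np.linalg.inv(P[n]["camera_from_world"]),3).tolist())
for q in "soap_centre saline_centre used_pot_centre fresh_pot_centre stand well_wide well_narrow well_back tray_middle scale_plate".split():
    o=[]
    for n in("side","top"):
        r=place_of(P[n],q)[:2];print(q,n,[(np.round(x["centre"]).tolist(),round(x["confidence"],2)) for x in r])
        if r:o.append((P[n],r[0]["centre"]))
    if len(o)==2:
        X=tri(o);print("   ",X.round(3),[np.round(np.linalg.norm(proj(p,X)[0]-u),1) for p,u in o])
E
```

```text
pics
{'t': 0.0, 'joint_pos': [52.409, 10.4, 92.131, -0.001, 77.567, -11.82], 'joint_vel': [0.037, 0.059, -0.005, -0.005, -0.097, -0.086], 'joint_efforts': [0.001, -44.486, -35.135, -0.0, 0.009, 0.0], 'ee_pos': [0.25, 0.517, 0.214], 'orientation': [-179.904, -0.019, 154.229], 'ft_force': [0.883, -0.356, -0.43], 'moment': [0.016, -0.006, -0.029], 'opening': 0.085} 0.017
side [[1.0, -0.025, 0.015, 0.487], [-0.027, -0.569, 0.822, -0.67], [-0.012, -0.822, -0.569, 0.57], [0.0, 0.0, 0.0, 1.0]]
top [[-0.006, -0.993, 0.119, 0.383], [-1.0, 0.008, 0.02, 0.027], [-0.021, -0.119, -0.993, 1.162], [0.0, 0.0, 0.0, 1.0]]
wrist [[0.435, 0.852, 0.291, 0.173], [0.901, -0.411, -0.142, 0.553], [-0.002, 0.324, -0.946, 0.373], [0.0, 0.0, 0.0, 1.0]]
soap_centre side [([256.0, 140.0], 0.64), ([292.0, 278.0], 0.4)]
soap_centre top []
saline_centre side [([253.0, 157.0], 0.59)]
saline_centre top [([188.0, 201.0], 0.78), ([156.0, 197.0], 0.72)]
    [0.483 0.238 0.07 ] [np.float64(0.0), np.float64(0.0)]
used_pot_centre side [([274.0, 158.0], 0.73)]
used_pot_centre top [([180.0, 179.0], 0.5), ([191.0, 207.0], 0.41
[... 452 characters left out ...]
], 0.37)]
well_wide top [([162.0, 199.0], 0.92)]
    [0.49  0.322 0.018] [np.float64(0.4), np.float64(0.4)]
well_narrow side [([253.0, 173.0], 0.63), ([288.0, 276.0], 0.5)]
well_narrow top [([191.0, 205.0], 0.62)]
    [0.478 0.238 0.018] [np.float64(0.9), np.float64(0.9)]
well_back side [([272.0, 175.0], 0.91)]
well_back top [([179.0, 184.0], 0.81)]
    [ 0.54   0.281 -0.016] [np.float64(0.2), np.float64(0.2)]
tray_middle side [([268.0, 292.0], 0.98)]
tray_middle top [([341.0, 195.0], 0.96)]
    [ 0.504 -0.193  0.008] [np.float64(1.2), np.float64(0.8)]
scale_plate side [([285.0, 202.0], 0.77)]
scale_plate top [([256.0, 179.0], 0.64)]
    [0.551 0.049 0.048] [np.float64(2.7), np.float64(2.4)]
```

View pics/a.png

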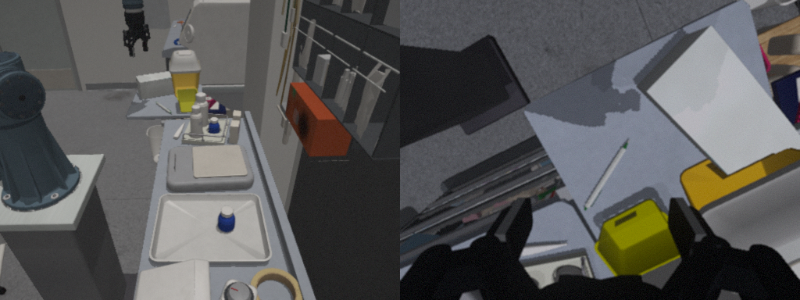

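View pics/b.png

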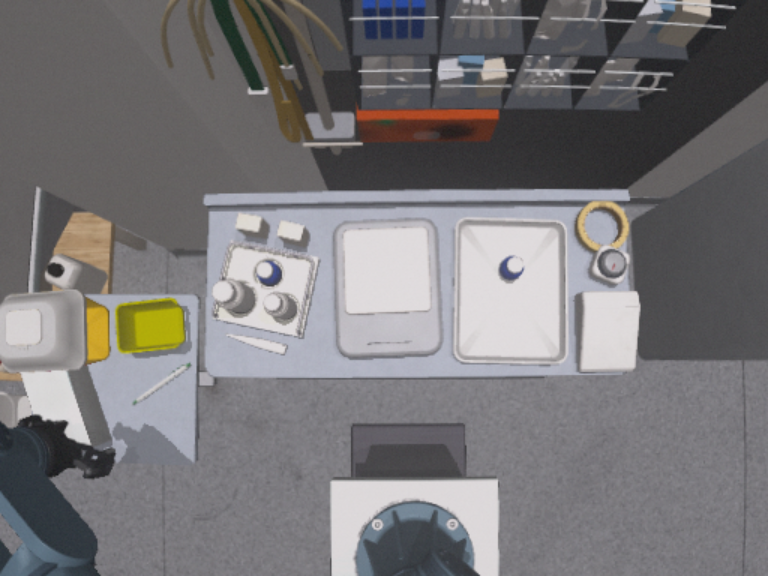

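The top view shows the stand at left with its two bottles in front and the pot behind, centred near px (267,290) in the 1.5x picture. The scale is at (388,270), and the tray at (511,290) with the fresh pot at (512,267). I'll move the wrist camera over the stand.

Call:
apply_moves(rows=[0, 0, -0.06, 0, 0.085, -0.12, -0.03, -0.085, 0.3, 0.085, -0.2, -0.06, -0.085, 0.6, 0.085, -0.3, -0.09, -0.085, 0.9, 0.085, -0.324, -0.096, -0.085, 1.26, 0.085])

```text
t: 1.78
ee_pos: [0.4352, 0.3496, 0.2977]
orientation: [179.9, -0.0, 110.9]
ft_force: [0.2, 0.9, 0.9]
opening: 0.0852
```

```bash
cat >> h.py <<'E'
def go(x,y,z,yaw,s=None):
    s=s or get_state();p=s["ee_pos"];a=np.radians(s["orientation"][2])
    dx,dy=x-p[0],y-p[1];t=(s["orientation"][2]-yaw+180)%360-180
    v=[dx*np.cos(a)+dy*np.sin(a),dx*np.sin(a)-dy*np.cos(a),p[2]-z,np.radians(t)]
    print("t",round(s["t"],2),"pos",np.round(p,4),"rpy",np.round(s["orientation"],1),"F",np.round(s["ft_force"],1),"op",round(s["opening"],4));print("  ->",np.round(v,4).tolist(),"rows",round(max(np.linalg.norm(v[:3])/.0625,abs(t)/10.7),1))
E
python3 -c "
from h import *
go(.5,.29,.3,82)"
```

```text
t 1.77 pos [0.4352 0.3496 0.2977] rpy [179.9  -0.  110.9] F [0.2 0.9 0.9] op 0.0852
  -> [-0.0788, 0.0393, -0.0023, 0.5047] rows 2.7
```

Call:
apply_moves(rows=[-0.079, 0.039, -0.002, 0.25, 0.085, -0.079, 0.039, -0.002, 0.5, 0.085, -0.079, 0.039, -0.002, 0.5, 0.085, -0.079, 0.039, -0.002, 0.5, 0.085, -0.079, 0.039, -0.002, 0.5, 0.085])

```text
t: 2.4
ee_pos: [0.4995, 0.29, 0.2997]
orientation: [180.0, -0.0, 82.5]
ft_force: [-0.4, 0.3, -0.5]
opening: 0.0849
```

```bash
python3 - <<'E'
from h import *
go(.5,.29,.3,82)
p=capture("wrist");save(p,"c.png",1.5)
print(np.round(np.linalg.inv(p["camera_from_world"])[:3,3],3),p["intrinsics"])
for q,z in dict(soap_centre=.074,saline_centre=.069,used_pot_centre=.036,stand=0,well_wide=.006,well_narrow=.006,well_back=.006).items():
    for x in place_of(p,q)[:2]: print(q,np.round(x["centre"]),round(x["confidence"],2),atz(p,x["centre"],z).round(4))
E
```

```text
t 2.4 pos [0.4995 0.29   0.2997] rpy [180.   -0.   82.5] F [-0.4  0.3 -0.5] op 0.0849
  -> [0.0001, 0.0005, -0.0003, 0.0079] rows 0.0
[0.509 0.372 0.458] [[307.97975342   0.         256.02515654]
 [  0.         307.97975342 192.4182743 ]
 [  0.           0.           1.        ]]
saline_centre [242. 190.] 0.67 [0.4737 0.2464 0.069 ]
used_pot_centre [287. 152.] 0.83 [0.5408 0.2824 0.036 ]
stand [269. 150.] 0.73 [0.5169 0.2804 0.    ]
well_narrow [242. 177.] 0.92 [0.4712 0.2459 0.006 ]
well_narrow [305. 296.] 0.39 [0.5489 0.0153 0.006 ]
well_back [287. 156.] 0.85 [0.542 0.27  0.006]
```

View pics/c.png

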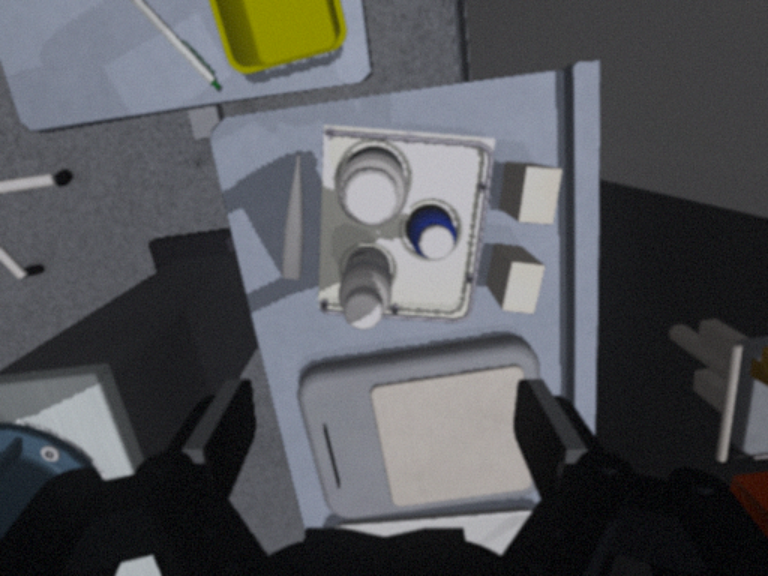

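Wrist view: soap cap centre at about (371,196), saline cap (364,307), used pot cap (436,240), all in 1.5x pixels. The stand corners are at (325,127), (494,138), (320,302) and (470,318).

```bash
python3 - <<'E'
from h import *
w=capture("wrist");t=capture("top")
P={"soap":((371,196),(222,289),.142),"sal":((364,307),(273,300),.132),"pot":((436,240),(266,266),.066)}
for k,(a,b,z) in P.items():
    a=np.add(a,.5)/1.5-.5;b=np.add(b,.5)/1.5-.5
    print(k,tri([(w,a),(t,b)]).round(4),atz(w,a,z).round(4),atz(t,b,z).round(4))
# stand corners top z .018 front/back
for c in [(325,127),(320,302),(494,138),(470,318)]: print(atz(w,np.add(c,.5)/1.5-.5,.018 if c[0]<400 else .04).round(4))
im=cv2.resize(w["frame"][75:225,200:345],None,fx=5,fy=5,interpolation=cv2.INTER_CUBIC)[:600,:725]
cv2.imwrite("pics/d.png",im[:,:,::-1])
E
```

```text
soap [0.4965 0.3305 0.1365] [0.495  0.3319 0.142 ] [0.4977 0.3282 0.142 ]
sal [0.4782 0.2438 0.1199] [0.4774 0.249  0.132 ] [0.4791 0.2406 0.132 ]
pot [0.5472 0.2726 0.0492] [0.542  0.2773 0.066 ] [0.5484 0.2685 0.066 ]
[0.457 0.383 0.018]
[0.4227 0.2174 0.018 ]
[0.603  0.3541 0.04  ]
[0.5696 0.189  0.04  ]
```

View pics/d.png

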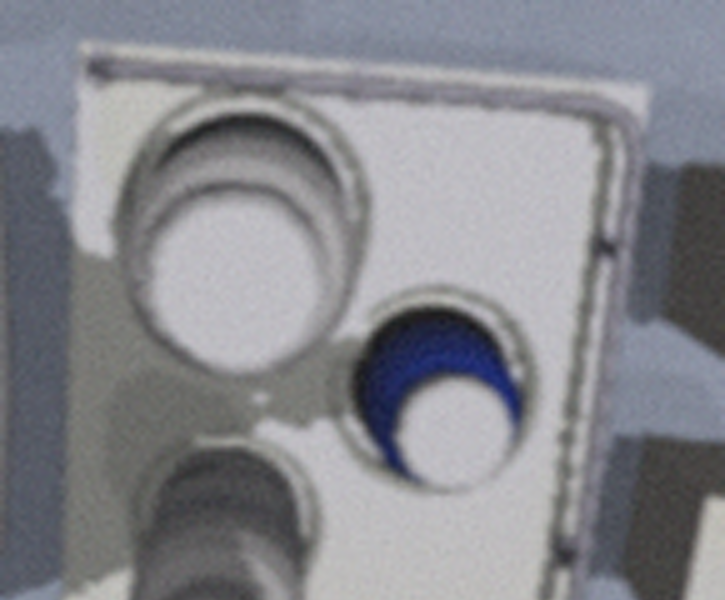

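Zoomed crop: soap cap centre at about (240,285), back recess rim centre about (438,388), pot cap (457,432). The stand's left corners are at (80,45) and (648,88). I'll fit the stand pose to these.

```bash
python3 - <<'E'
from h import *
from scipy.optimize import least_squares
w=capture("wrist");f=lambda c:np.array([200+c[0]/5-.4,75+c[1]/5-.4])
g=lambda c:np.add(c,.5)/1.5-.5
L=[((-.078,.089,.018),f((80,45))),((.078,.089,.018),f((648,88))),((-.078,-.089,.018),g((319,309))),((.028,0,.018),f((437,388))),((-.03,.045,.018),f((243,218)))]
def W(q,X):
    c,s=np.cos(q[2]),np.sin(q[2]);X=np.array(X);return np.c_[q[0]+c*X[:,0]-s*X[:,1],q[1]+s*X[:,0]+c*X[:,1],X[:,2]]
A=[l[0] for l in L];B=np.array([l[1] for l in L])
r=least_squares(lambda q:(proj(w,W(q,A))-B).ravel(),[.517,.28,-.14],loss="soft_l1")
print(r.x,np.degrees(r.x[2]),r.fun.reshape(-1,2).round(1).tolist())
print(W(r.x,[(-.03,.045,.006),(-.03,-.045,.006),(.028,0,.006)]).round(4))
print("soapcap",atz(w,f((240,285)),.142),"pot",atz(w,f((457,432)),.066))
go(.495,.29,.25,82)
E
```

```text
[ 0.51428669  0.28186758 -0.20063643] -11.495620455554704 [[-0.4, -0.3], [0.3, -0.8], [-0.2, -0.1], [-0.2, 0.9], [0.5, 0.5]]
[[0.4939 0.3319 0.006 ]
 [0.4759 0.2437 0.006 ]
 [0.5417 0.2763 0.006 ]]
soapcap [0.49537943 0.33060862 0.142     ] pot [0.54255527 0.27555686 0.066     ]
t 2.95 pos [0.4998 0.2897 0.2997] rpy [180.   -0.   82.3] F [ 0.   0.3 -0.3] op 0.0851
  -> [-0.0004, -0.0048, 0.0497, 0.005] rows 0.8
```

```bash
python3 -c "
from h import *
go(.4945,.331,.19,78.5)"
```

```text
t 2.95 pos [0.4998 0.2897 0.2997] rpy [180.   -0.   82.3] F [ 0.   0.3 -0.3] op 0.0851
  -> [0.0402, -0.0108, 0.1097, 0.066] rows 1.9
```

Call:
apply_moves(rows=[0.02, -0.005, 0.05, 0.03, 0.085, 0.04, -0.011, 0.11, 0.066, 0.085, 0.04, -0.011, 0.11, 0.066, 0.085, 0.04, -0.011, 0.11, 0.066, 0.085])

```text
t: 3.45
ee_pos: [0.4953, 0.331, 0.1913]
orientation: [179.9, -0.1, 78.6]
ft_force: [-0.3, 0.4, 0.2]
opening: 0.0854
```

```bash
python3 - <<'E'
from h import *
go(.4945,.331,.096,78.5)
p=capture("wrist")
im=np.hstack([p["frame"],capture("side")["frame"][60:210,190:340].repeat(2,0).repeat(2,1)[:,:, :][:300].copy().__class__((384,288,3),np.uint8)*0]) if 0 else p["frame"]
cv2.imwrite("pics/e.png",im[:,:,::-1])
T=[(.494,.332,.142),(.4756,.244,.132),(.542,.276,.066)]
print(proj(p,T).round(0).tolist())
E
```

```text
t 3.45 pos [0.4953 0.331  0.1913] rpy [ 1.799e+02 -1.000e-01  7.860e+01] F [-0.3  0.4  0.2] op 0.0854
  -> [-0.0001, -0.0008, 0.0953, 0.001] rows 1.5
[[256.0, 206.0], [255.0, 300.0], [313.0, 221.0]]
```

View pics/e.png

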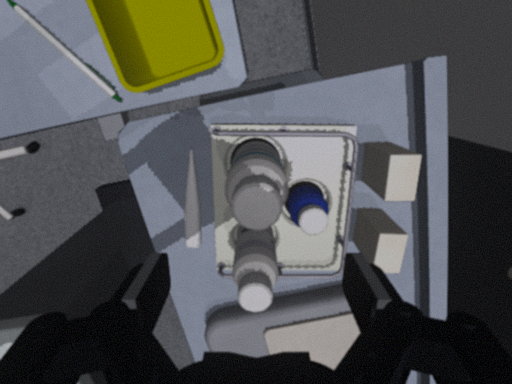

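Soap cap at (257,204), saline cap at (256,297) and pot cap at (313,220) lie within 3 px of the predictions, so the heights hold. Now grasp the soap.

Call:
apply_moves(rows=[0, -0.001, 0.035, 0, 0.085, 0, -0.001, 0.065, 0, 0.085, 0, -0.001, 0.095, 0, 0.085, 0, -0.001, 0.095, 0, 0.085, 0, -0.001, 0.095, 0, 0.085], squeeze=40)

```text
t: 4.12
ee_pos: [0.4975, 0.3319, 0.1003]
orientation: [179.6, -0.3, 78.5]
ft_force: [0.3, 0.0, -0.1]
opening: 0.085
```

Call:
apply_moves(rows=[0, 0, 0, 0, 0.045, 0, 0, 0, 0, 0.045, 0, 0, 0, 0, 0.045, 0, 0, 0, 0, 0.045, 0, 0, 0, 0, 0.045], squeeze=40)

```text
t: 4.75
ee_pos: [0.4974, 0.3318, 0.1002]
orientation: [179.6, -0.3, 78.5]
ft_force: [-0.1, -0.4, 0.6]
opening: 0.045
```

```bash
python3 - <<'E'
from h import *
s=get_state();print({k:np.round(s[k],2) for k in("joint_pos","joint_vel","joint_efforts","ft_force","opening")})
p=capture("wrist");q=capture("side")
a=cv2.resize(p["frame"][130:384,120:400],None,fx=1.4,fy=1.4);b=cv2.resize(q["frame"][60:210,180:340],None,fx=2.4,fy=2.4)
h=max(a.shape[0],b.shape[0]);im=np.zeros((h,a.shape[1]+b.shape[1],3),np.uint8);im[:a.shape[0],:a.shape[1]]=a;im[:b.shape[0],a.shape[1]:]=b
cv2.imwrite("pics/f.png",im[:,:,::-1])
E
```

```text
{'joint_pos': array([ 2.235e+01,  1.998e+01,  9.436e+01, -1.000e-02,  6.515e+01,
        3.385e+01]), 'joint_vel': array([-0.07, -0.09,  0.04, -0.03, -0.06, -0.09]), 'joint_efforts': array([ 0.000e+00, -4.933e+01, -3.159e+01, -0.000e+00, -4.000e-02,
       -0.000e+00]), 'ft_force': array([-0.06, -0.43,  0.57]), 'opening': np.float64(0.04)}
```

View pics/f.png

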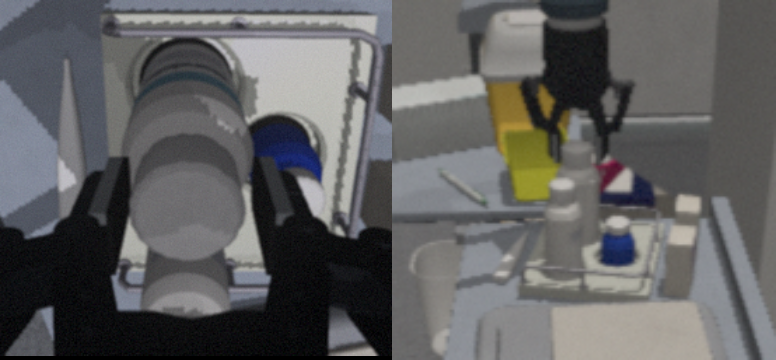

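```bash
python3 - <<'E'
from h import *
s=get_state();P=np.array(s["ee_pos"]);a=np.radians(s["orientation"][2]);Y=np.array([np.sin(a),-np.cos(a),0])
p=capture("wrist");q=capture("side")
fw=lambda x:(((x-[120,130])*1.4).round(0)).tolist();fs=lambda x:((x-[180,60])*2.4+[392,0]).round(0).tolist()
print(np.round(np.linalg.inv(p["camera_from_world"])[:3,3]-P,3))
for n,X in dict(tcp=[P],tips=[P+Y*.0225-[0,0,.012],P-Y*.0225-[0,0,.012]],soaptop=[(.494,.332,.142)],shoulder=[(.494,.332,.108)],saltop=[(.4757,.244,.132)],rimF=[(.494,.332,.018)]).items(): print(n,fw(proj(p,X)),fs(proj(q,X)))
E
```

```text
[0.014 0.081 0.159]
tcp [[193.0, 153.0]] [[578.0, 176.0]]
tips [[244.0, 140.0], [141.0, 140.0]] [[596.0, 186.0], [561.0, 183.0]]
soaptop [[185.0, 215.0]] [[575.0, 144.0]]
shoulder [[185.0, 163.0]] [[575.0, 170.0]]
saltop [[185.0, 383.0]] [[560.0, 183.0]]
rimF [[186.0, 89.0]] [[576.0, 234.0]]
```

```bash
python3 - <<'E'
from h import *
q=capture("side");im=cv2.resize(q["frame"][60:150,215:315],None,fx=6,fy=6,interpolation=cv2.INTER_CUBIC)
im=np.clip((im/255.)**.6*255,0,255).astype(np.uint8);cv2.imwrite("pics/g.png",im[:,:,::-1])
s=get_state();P=np.array(s["ee_pos"]);a=np.radians(s["orientation"][2]);Y=np.array([np.sin(a),-np.cos(a),0])
for h in (-.017,-.005,0,.03,.056): print(h,((proj(q,[P+Y*.0225+[0,0,h],P-Y*.0225+[0,0,h]])-[215,60])*6).round(0).tolist())
E
```

```text
-0.017 [[300.0, 473.0], [212.0, 467.0]]
-0.005 [[300.0, 451.0], [211.0, 445.0]]
0 [[300.0, 442.0], [211.0, 436.0]]
0.03 [[299.0, 386.0], [209.0, 380.0]]
0.056 [[299.0, 335.0], [208.0, 330.0]]
```

View pics/g.png

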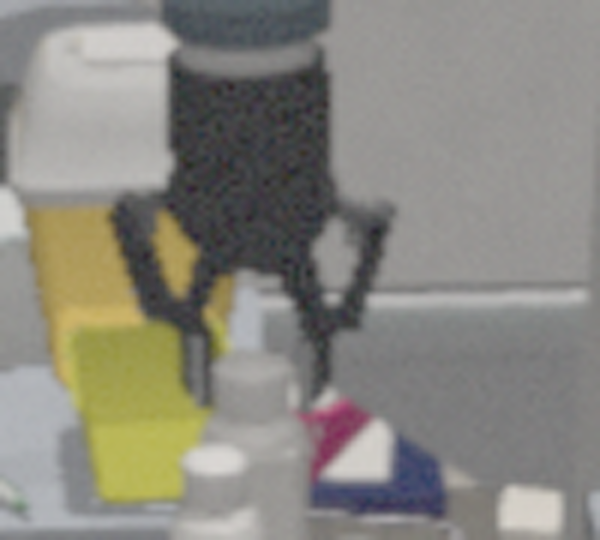

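The side view shows the gripper about 33 mm higher along the tool axis than the reported TCP implies: tips at row 405 against a predicted 467, gripper body at 270 against 332. The pads' spacing in the wrist view agrees. So the fingers are only around the cap, and I'll reopen and go lower in steps while watching the force.

Call:
apply_moves(rows=[0, -0.003, 0, 0, 0.085, 0, -0.003, 0, 0, 0.085, 0, -0.003, 0, 0, 0.085, 0, -0.003, 0, 0, 0.085, 0, -0.003, 0.005, 0, 0.085])

```text
t: 5.62
ee_pos: [0.495, 0.3326, 0.0955]
orientation: [179.5, -0.3, 78.5]
ft_force: [0.9, 0.4, -0.4]
opening: 0.085
```

Call:
apply_moves(rows=[0, 0, 0.01, 0, 0.085, 0, 0, 0.02, 0, 0.085, 0, 0, 0.03, 0, 0.085, 0, 0, 0.03, 0, 0.085])

```text
t: 6.12
ee_pos: [0.4943, 0.3323, 0.064]
orientation: [179.6, -0.2, 78.5]
ft_force: [-0.4, -0.0, -0.1]
opening: 0.0851
```

```bash
python3 - <<'E'
from h import *
go(.4945,.331,.065,78.5)
q=capture("side");w=capture("wrist")
f=lambda q,r,c:np.clip((cv2.resize(q["frame"][r:r+90,c:c+100],None,fx=4,fy=4,interpolation=cv2.INTER_CUBIC)/255.)**.6*255,0,255).astype(np.uint8)
im=np.hstack([f(q,60,215),np.clip((cv2.resize(w["frame"][130:384,130:380],(400,360))/255.)**.6*255,0,255).astype(np.uint8)]);cv2.imwrite("pics/i.png",im[:,:,::-1])
E
```

```text
t 6.12 pos [0.4943 0.3323 0.064 ] rpy [179.6  -0.2  78.5] F [-0.4 -0.  -0.1] op 0.0851
  -> [-0.0012, 0.0004, -0.001, -0.0] rows 0.0
```

View pics/i.png

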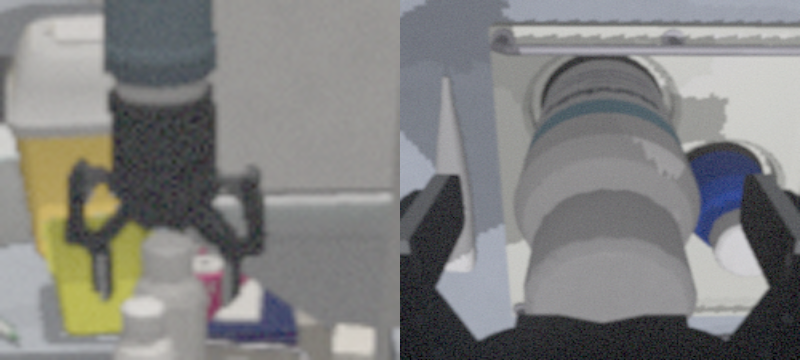

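Side view: open tips at about row 297, just below the soap's shoulder (row 283), with the palm still above the cap (row 235). Close.

Call:
apply_moves(rows=[0, 0, 0, 0, 0.03, 0, 0, 0, 0, 0.03, 0, 0, 0, 0, 0.03, 0, 0, 0, 0, 0.03, 0, 0, 0, 0, 0.03], squeeze=40)

```text
t: 6.85
ee_pos: [0.4958, 0.3329, 0.0661]
orientation: [179.5, -0.3, 78.5]
ft_force: [0.3, -1.8, 6.3]
opening: 0.0537
```

Call:
apply_moves(rows=[0, 0, -0.005, 0, 0.03, 0, 0, -0.015, 0, 0.03, 0, 0, -0.03, 0, 0.03, 0, 0, -0.03, 0, 0.03])

```text
t: 7.35
ee_pos: [0.4968, 0.3334, 0.0982]
orientation: [179.3, -0.5, 78.5]
ft_force: [-0.0, 1.1, -1.6]
opening: 0.0533
```

Call:
apply_moves(rows=[0, 0, -0.06, 0, 0.03, 0, 0, -0.12, 0, 0.03, -0.04, 0.003, -0.125, 0, 0.03, -0.08, 0.006, -0.125, -0.05, 0.03, -0.13, 0.01, -0.125, -0.1, 0.03])

```text
t: 7.98
ee_pos: [0.4786, 0.2025, 0.2224]
orientation: [179.2, -0.4, 84.4]
ft_force: [1.0, -0.4, -2.0]
opening: 0.0539
```

```bash
python3 -c "
from h import *
go(.44,-.145,.2,90)"
```

```text
t 7.97 pos [0.4786 0.2025 0.2224] rpy [179.2  -0.4  84.4] F [ 1.  -0.4 -2. ] op 0.0539
  -> [-0.3496, -0.0046, 0.0224, -0.0976] rows 5.6
```

Call:
apply_moves(rows=[-0.06, 0, 0, -0.02, 0.03, -0.12, 0, 0, -0.05, 0.03, -0.18, -0.002, 0.01, -0.08, 0.03, -0.24, -0.004, 0.02, -0.1, 0.03, -0.3, -0.005, 0.02, -0.1, 0.03])

```text
t: 8.6
ee_pos: [0.4435, -0.0969, 0.1996]
orientation: [179.2, -0.3, 90.2]
ft_force: [1.4, -0.1, -0.9]
opening: 0.0537
```

Call:
apply_moves(rows=[-0.03, 0, 0, 0, 0.03, -0.05, 0, 0, 0, 0.03, -0.05, 0, 0, 0, 0.03, -0.05, 0, 0, 0, 0.03])

```text
t: 9.1
ee_pos: [0.4435, -0.1463, 0.1991]
orientation: [179.2, -0.4, 90.1]
ft_force: [-1.2, 0.8, -2.0]
opening: 0.0537
```

```bash
python3 - <<'E'
from h import *
go(.44,-.145,.066,90)
p=capture("wrist");save(p,"j.png")
for q,z in (("fresh_pot_centre",.035),("tray_middle",.005)):
    for x in place_of(p,q)[:1]: print(q,np.round(x["centre"]),round(x["confidence"],2),atz(p,x["centre"],z).round(4))
print(proj(p,[(.44,-.145,.005),(.44,-.24,.005)]).round().tolist())
E
```

```text
t 9.1 pos [ 0.4435 -0.1463  0.1991] rpy [179.2  -0.4  90.1] F [-1.2  0.8 -2. ] op 0.0537
  -> [0.0013, -0.0035, 0.1331, 0.0026] rows 2.1
fresh_pot_centre [350. 206.] 0.58 [ 0.5508 -0.1895  0.035 ]
tray_middle [307. 197.] 0.68 [ 0.5071 -0.1889  0.005 ]
[[252.0, 162.0], [252.0, 235.0]]
```

View pics/j.png

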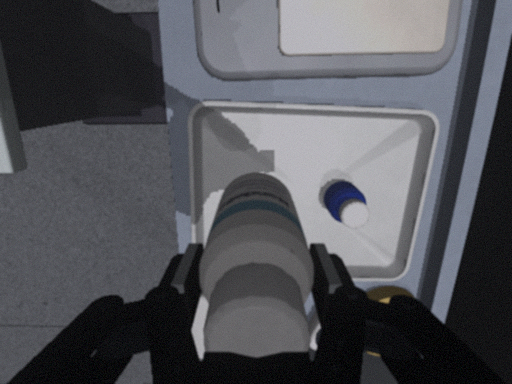

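Wrist view: the soap is held upright over the tray's near part, with the fresh pot at about (345,202) clear of it. Lower it.

Call:
apply_moves(rows=[0, -0.003, 0.05, 0, 0.03, 0, -0.003, 0.1, 0, 0.03, 0, -0.003, 0.12, 0, 0.03, 0, -0.003, 0.128, 0, 0.03, 0, -0.003, 0.128, 0, 0.03])

```text
t: 9.88
ee_pos: [0.4427, -0.145, 0.0714]
orientation: [179.2, -0.4, 90.3]
ft_force: [1.1, -0.2, -1.8]
opening: 0.0537
```

Call:
apply_moves(rows=[0, 0, 0.002, 0, 0.03, 0, 0, 0.002, 0, 0.03])

```text
t: 10.12
ee_pos: [0.4434, -0.1453, 0.0703]
orientation: [179.1, -0.3, 90.3]
ft_force: [0.5, 0.1, -1.9]
opening: 0.0536
```

Call:
apply_moves(rows=[0, 0, 0.002, 0, 0.03, 0, 0, 0.004, 0, 0.03, 0, 0, 0.004, 0, 0.03])

```text
t: 10.5
ee_pos: [0.4433, -0.1452, 0.0661]
orientation: [179.1, -0.3, 90.3]
ft_force: [0.5, -1.0, -2.0]
opening: 0.0537
```

Call:
apply_moves(rows=[0, 0, 0.002, 0, 0.03, 0, 0, 0.003, 0, 0.03, 0, 0, 0.003, 0, 0.03])

```text
t: 10.88
ee_pos: [0.4439, -0.1458, 0.0655]
orientation: [179.1, -0.3, 90.3]
ft_force: [-6.7, 3.2, 22.0]
opening: 0.0535
```

Call:
apply_moves(rows=[0, 0, -0.001, 0, 0.06, 0, 0, -0.001, 0, 0.085, 0, 0, -0.001, 0, 0.085, 0, 0, -0.001, 0, 0.085])

```text
t: 11.38
ee_pos: [0.4438, -0.1457, 0.0662]
orientation: [179.2, -0.3, 90.3]
ft_force: [-1.2, -0.8, 0.1]
opening: 0.085
```

Call:
apply_moves(rows=[0, 0, -0.03, 0, 0.085, 0, 0, -0.07, 0, 0.085, 0, 0, -0.12, 0, 0.085, 0, 0, -0.14, 0, 0.085])

```text
t: 11.88
ee_pos: [0.4429, -0.1471, 0.2093]
orientation: [178.9, -0.1, 90.3]
ft_force: [-0.1, 0.6, -0.2]
opening: 0.0851
```

```bash
python3 -c "
from h import *
go(.476,.244,.2,78.5)"
```

```text
t 11.88 pos [ 0.4429 -0.1471  0.2093] rpy [ 1.789e+02 -1.000e-01  9.030e+01] F [-0.1  0.6 -0.2] op 0.0851
  -> [0.391, 0.0351, 0.0093, 0.2058] rows 6.3
```

Call:
apply_moves(rows=[0.06, 0.005, 0, 0.03, 0.085, 0.12, 0.01, 0, 0.06, 0.085, 0.18, 0.016, 0, 0.1, 0.085, 0.24, 0.021, 0, 0.14, 0.085, 0.3, 0.027, 0, 0.18, 0.085])

```text
t: 12.5
ee_pos: [0.4682, 0.155, 0.2104]
orientation: [179.0, -0.3, 79.9]
ft_force: [0.2, -0.7, 1.4]
opening: 0.0852
```

Call:
apply_moves(rows=[0.05, 0, 0, 0, 0.085, 0.09, -0.008, 0, 0.025, 0.085, 0.09, -0.008, 0, 0.025, 0.085, 0.09, -0.008, 0, 0.025, 0.085])

```text
t: 13.0
ee_pos: [0.4758, 0.2445, 0.2103]
orientation: [179.0, -0.3, 78.5]
ft_force: [0.7, 0.1, 0.5]
opening: 0.0846
```

```bash
python3 -c "
from h import *
go(.4755,.244,.058,78.5)"
```

```text
t 13.0 pos [0.4758 0.2445 0.2103] rpy [179.   -0.3  78.5] F [0.7 0.1 0.5] op 0.0846
  -> [-0.0005, -0.0002, 0.1523, 0.0002] rows 2.4
```

Call:
apply_moves(rows=[0, 0, 0.05, 0, 0.085, 0, 0, 0.1, 0, 0.085, 0, 0, 0.13, 0, 0.085, 0, 0, 0.152, 0, 0.085, 0, 0, 0.152, 0, 0.085])

```text
t: 13.62
ee_pos: [0.4773, 0.2428, 0.0567]
orientation: [179.2, -0.2, 78.4]
ft_force: [0.1, 0.1, -0.0]
opening: 0.085
```

Call:
apply_moves(rows=[0, 0, 0, 0, 0.02, 0, 0, 0, 0, 0.02, 0, 0, 0, 0, 0.02, 0, 0, 0, 0, 0.02, 0, 0, 0, 0, 0.02], squeeze=40)

```text
t: 14.25
ee_pos: [0.4781, 0.2431, 0.0581]
orientation: [179.1, -0.2, 78.4]
ft_force: [-1.8, -0.4, 6.4]
opening: 0.0442
```

Call:
apply_moves(rows=[0, 0, -0.01, 0, 0.02, 0, 0, -0.04, 0, 0.02, 0, 0, -0.08, 0, 0.02, 0, 0, -0.08, 0, 0.02])

```text
t: 14.75
ee_pos: [0.4794, 0.2439, 0.1422]
orientation: [178.7, -0.4, 78.4]
ft_force: [0.3, 0.4, -1.8]
opening: 0.0438
```

```bash
python3 -c "
from h import *
go(.44,-.24,.14,90)"
```

```text
t 14.75 pos [0.4794 0.2439 0.1422] rpy [178.7  -0.4  78.4] F [ 0.3  0.4 -1.8] op 0.0438
  -> [-0.482, 0.0583, 0.0022, -0.2017] rows 7.8
```

Call:
apply_moves(rows=[-0.04, 0.005, -0.04, -0.04, 0.02, -0.1, 0.012, -0.08, -0.08, 0.02, -0.16, 0.02, -0.09, -0.12, 0.02, -0.22, 0.026, -0.09, -0.16, 0.02, -0.28, 0.033, -0.09, -0.2, 0.02])

```text
t: 15.38
ee_pos: [0.453, -0.0353, 0.2306]
orientation: [178.6, -0.1, 90.0]
ft_force: [1.4, 0.7, -1.7]
opening: 0.044
```

```bash
python3 -c "
from h import *
go(.44,-.24,.235,90)"
```

```text
t 15.38 pos [ 0.453  -0.0353  0.2306] rpy [ 1.786e+02 -1.000e-01  9.000e+01] F [ 1.4  0.7 -1.7] op 0.044
  -> [-0.2047, -0.0131, -0.0044, 0.0001] rows 3.3
```

Call:
apply_moves(rows=[-0.06, -0.004, -0.005, 0, 0.02, -0.12, -0.008, -0.005, 0, 0.02, -0.18, -0.012, -0.005, 0, 0.02, -0.205, -0.013, -0.005, 0, 0.02, -0.205, -0.013, -0.005, 0, 0.02])

```text
t: 16.0
ee_pos: [0.4391, -0.2416, 0.2336]
orientation: [178.7, -0.2, 89.8]
ft_force: [-0.5, -0.1, -1.3]
opening: 0.0443
```

Call:
apply_moves(rows=[0, 0, 0.05, 0, 0.02, 0, 0, 0.1, 0, 0.02, 0, 0, 0.15, 0, 0.02, 0, 0, 0.17, 0, 0.02, 0, 0, 0.17, 0, 0.02])

```text
t: 16.62
ee_pos: [0.4415, -0.2383, 0.0615]
orientation: [178.9, -0.4, 89.9]
ft_force: [-0.0, 0.3, -1.9]
opening: 0.0441
```

```bash
python3 -c "
from h import *
go(.44,-.24,.057,90)"
```

```text
t 16.62 pos [ 0.4415 -0.2383  0.0615] rpy [178.9  -0.4  89.9] F [-0.   0.3 -1.9] op 0.0441
  -> [-0.0017, -0.0015, 0.0045, -0.0018] rows 0.1
```

Call:
apply_moves(rows=[0, 0, 0.003, 0, 0.02, 0, 0, 0.005, 0, 0.02, 0, 0, 0.005, 0, 0.02])

```text
t: 17.0
ee_pos: [0.4422, -0.2387, 0.0575]
orientation: [178.9, -0.4, 89.9]
ft_force: [-0.4, 1.0, 2.6]
opening: 0.0441
```

```bash
python3 -c "
from h import *
go(.44,-.24,.057,90)"
```

```text
t 17.0 pos [ 0.4422 -0.2387  0.0575] rpy [178.9  -0.4  89.9] F [-0.4  1.   2.6] op 0.0441
  -> [-0.0013, -0.0022, 0.0005, -0.0017] rows 0.0
```

Call:
apply_moves(rows=[0, 0, -0.001, 0, 0.06, 0, 0, -0.001, 0, 0.085, 0, 0, -0.001, 0, 0.085, 0, 0, -0.001, 0, 0.085])

```text
t: 17.5
ee_pos: [0.4421, -0.2387, 0.0585]
orientation: [178.9, -0.4, 89.9]
ft_force: [-0.2, 0.1, 0.8]
opening: 0.0852
```

Call:
apply_moves(rows=[0, 0, -0.05, 0, 0.085, 0, 0, -0.1, 0, 0.085, 0, 0, -0.16, 0, 0.085, 0.04, 0.01, -0.165, -0.15, 0.085, 0.09, 0.02, -0.165, -0.3, 0.085])

```text
t: 18.12
ee_pos: [0.4598, -0.15, 0.2259]
orientation: [178.7, 0.1, 107.2]
ft_force: [-0.1, 1.6, -0.4]
opening: 0.0848
```

```bash
python3 - <<'E'
from h import *
go(.542,.276,.12,168.5)
E
```

```text
t 18.12 pos [ 0.4598 -0.15    0.2259] rpy [1.787e+02 1.000e-01 1.072e+02] F [-0.1  1.6 -0.4] op 0.0848
  -> [0.3825, 0.2046, 0.1059, -1.0695] rows 7.1
```

Call:
apply_moves(rows=[0.05, 0.027, 0, -0.15, 0.085, 0.1, 0.054, 0, -0.3, 0.085, 0.155, 0.083, 0.01, -0.45, 0.085, 0.21, 0.112, 0.02, -0.6, 0.085, 0.265, 0.141, 0.03, -0.75, 0.085])

```text
t: 18.75
ee_pos: [0.5165, 0.1457, 0.1986]
orientation: [179.1, 1.0, 150.5]
ft_force: [0.8, -0.6, -0.5]
opening: 0.085
```

```bash
python3 - <<'E'
from h import *
go(.542,.276,.12,168.5)
E
```

```text
t 18.75 pos [0.5165 0.1457 0.1986] rpy [179.1   1.  150.5] F [ 0.8 -0.6 -0.5] op 0.085
  -> [0.042, 0.1259, 0.0786, -0.3146] rows 2.5
```

Call:
apply_moves(rows=[0.02, 0.055, 0, -0.16, 0.085, 0.042, 0.11, 0.03, -0.315, 0.085, 0.042, 0.126, 0.05, -0.315, 0.085, 0.042, 0.126, 0.05, -0.315, 0.085, 0.042, 0.126, 0.05, -0.315, 0.085])

```text
t: 19.38
ee_pos: [0.5433, 0.2756, 0.1503]
orientation: [179.5, 1.3, 168.5]
ft_force: [0.3, 0.2, 0.7]
opening: 0.0846
```

```bash
python3 - <<'E'
from h import *
go(.542,.276,.01,168.5)
p=capture("wrist");save(p,"k.png")
print(proj(p,[(.542,.276,.066),(.542,.276,.018),(.494,.332,.018),(.476,.244,.018)]).round().tolist())
E
```

```text
t 19.38 pos [0.5433 0.2756 0.1503] rpy [179.5   1.3 168.5] F [0.3 0.2 0.7] op 0.0846
  -> [0.0014, 0.0001, 0.1403, -0.0] rows 2.2
[[256.0, 191.0], [256.0, 174.0], [305.0, 113.0], [207.0, 113.0]]
```

View pics/k.png

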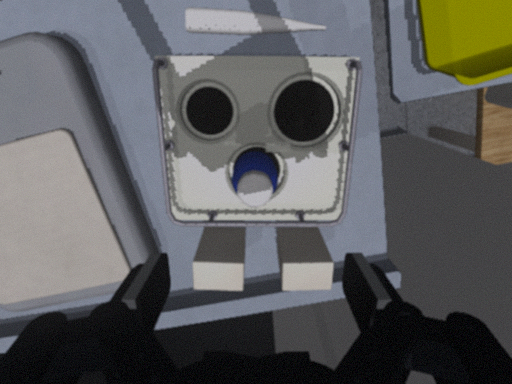

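Wrist view: pot cap at (255,187), back recess rim (257,170), empty recesses (209,110) and (305,109). All are within 4 px of the prediction. Descend.

Call:
apply_moves(rows=[0.002, 0, 0.05, 0, 0.075, 0.002, 0, 0.1, 0, 0.075, 0.002, 0, 0.125, 0, 0.075, 0.002, 0, 0.125, 0, 0.075])

```text
t: 19.92
ee_pos: [0.5438, 0.2749, 0.0249]
orientation: [179.6, 1.2, 168.4]
ft_force: [-0.9, 0.6, 0.2]
opening: 0.0752
```

```bash
python3 - <<'E'
from h import *
go(.541,.276,.008,168.5)
E
```

```text
t 19.93 pos [0.5438 0.2749 0.0249] rpy [179.6   1.2 168.4] F [-0.9  0.6  0.2] op 0.0752
  -> [0.003, 0.0005, 0.0169, -0.0023] rows 0.3
```

Call:
apply_moves(rows=[0.003, 0, 0.01, 0, 0.075, 0.003, 0, 0.017, 0, 0.075, 0.003, 0, 0.017, 0, 0.075])

```text
t: 20.3
ee_pos: [0.5412, 0.2755, 0.008]
orientation: [179.6, 1.2, 168.4]
ft_force: [-0.1, 0.5, -0.4]
opening: 0.075
```

Call:
apply_moves(rows=[0, 0, 0, 0, 0.02, 0, 0, 0, 0, 0.02, 0, 0, 0, 0, 0.02, 0, 0, 0, 0, 0.02, 0, 0, 0, 0, 0.02], squeeze=35)

```text
t: 20.92
ee_pos: [0.5419, 0.2757, 0.0088]
orientation: [179.5, 1.2, 168.4]
ft_force: [-0.9, 0.7, 6.6]
opening: 0.0416
```

Call:
apply_moves(rows=[0, 0, -0.01, 0, 0.02, 0, 0, -0.03, 0, 0.02, 0, 0, -0.08, 0, 0.02, 0, 0, -0.12, 0, 0.02, 0, 0, -0.12, 0, 0.02])

```text
t: 21.55
ee_pos: [0.5422, 0.2763, 0.1345]
orientation: [179.3, 1.7, 168.4]
ft_force: [0.2, 0.8, -0.6]
opening: 0.0417
```

```bash
python3 - <<'E'
from h import *
go(.548,.049,.13,168.5)
p=capture("wrist");t=capture("top")
for c in (p,t):
  for x in place_of(c,"scale_plate")[:2]: print(np.round(x["centre"]),round(x["confidence"],2),atz(c,x["centre"],.046).round(4))
# plate quad in top view (cols,rows /1.5 pic): 
for c in [(342,229),(425,225),(432,310),(346,314)]: print(atz(t,np.add(c,.5)/1.5-.5,.046).round(4))
E
```

```text
t 21.55 pos [0.5422 0.2763 0.1345] rpy [179.3   1.7 168.4] F [ 0.2  0.8 -0.6] op 0.0417
  -> [-0.0515, -0.2214, 0.0045, -0.0022] rows 3.6
[ 11. 243.] 0.89 [0.5469 0.0462 0.046 ]
[259. 178.] 0.7 [0.5482 0.0417 0.046 ]
[160. 200.] 0.5 [0.4868 0.3217 0.046 ]
[0.6204 0.1295 0.046 ]
[ 0.6265 -0.0267  0.046 ]
[ 0.4664 -0.0373  0.046 ]
[0.4602 0.1216 0.046 ]
```

Call:
apply_moves(rows=[-0.013, -0.056, 0, 0, 0.02, -0.026, -0.115, 0, 0, 0.02, -0.04, -0.175, 0, 0, 0.02, -0.05, -0.224, 0, 0, 0.02, -0.05, -0.224, 0, 0, 0.02])

```text
t: 22.38
ee_pos: [0.5409, 0.0422, 0.1254]
orientation: [179.6, 1.0, 168.1]
ft_force: [0.1, 0.1, -0.9]
opening: 0.0415
```

```bash
python3 - <<'E'
from h import *
go(.546,.046,.05,168.5)
p=capture("wrist");save(p,"l.png")
for x in place_of(p,"scale_plate")[:1]: print(np.round(x["centre"]),round(x["confidence"],2),atz(p,x["centre"],.046).round(4))
E
```

```text
t 22.38 pos [0.5409 0.0422 0.1254] rpy [179.6   1.  168.1] F [ 0.1  0.1 -0.9] op 0.0415
  -> [-0.0042, 0.0048, 0.0754, -0.0074] rows 1.2
[261. 197.] 0.85 [0.5436 0.0456 0.046 ]
```

View pics/l.png

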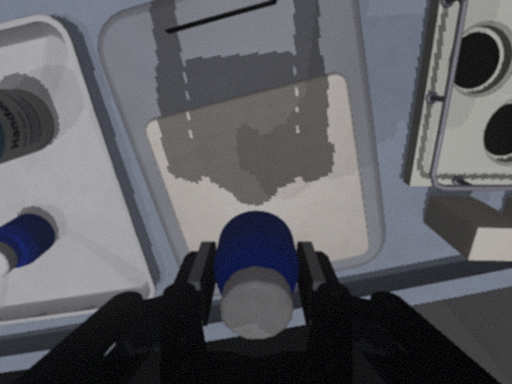

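Wrist view: the pot is held upright with its body at about (257,255). The plate corners are at about (148,123), (340,75), (368,245) and (199,298), giving a middle near (.542,.047).

Call:
apply_moves(rows=[-0.001, 0.005, 0.03, 0, 0.02, -0.001, 0.005, 0.06, 0, 0.02, -0.001, 0.005, 0.07, 0, 0.02, -0.001, 0.005, 0.073, 0, 0.02, -0.001, 0.005, 0.073, 0, 0.02])

```text
t: 23.1
ee_pos: [0.5449, 0.0506, 0.0535]
orientation: [179.6, 1.0, 168.3]
ft_force: [1.9, -0.2, -0.4]
opening: 0.0414
```

Call:
apply_moves(rows=[0, 0, 0.002, 0, 0.02, 0, 0, 0.002, 0, 0.02, 0, 0, 0.002, 0, 0.02])

```text
t: 23.48
ee_pos: [0.5452, 0.0505, 0.0518]
orientation: [179.6, 1.1, 168.3]
ft_force: [0.2, 0.4, -1.1]
opening: 0.0414
```

Call:
apply_moves(rows=[0.002, -0.003, 0.001, 0, 0.02, 0.002, -0.003, 0.003, 0, 0.02, 0.002, -0.003, 0.003, 0, 0.02])

```text
t: 23.85
ee_pos: [0.5426, 0.0479, 0.0488]
orientation: [179.6, 1.1, 168.3]
ft_force: [-0.8, -0.2, -0.3]
opening: 0.0417
```

Call:
apply_moves(rows=[0, 0, 0.001, 0, 0.02, 0, 0, 0.002, 0, 0.02])

```text
t: 24.1
ee_pos: [0.5427, 0.0478, 0.0487]
orientation: [179.6, 1.0, 168.3]
ft_force: [-11.8, -0.9, 24.0]
opening: 0.0417
```

Call:
apply_moves(rows=[0, 0, -0.001, 0, 0.03, 0, 0, -0.001, 0, 0.06, 0, 0, -0.001, 0, 0.075, 0, 0, -0.001, 0, 0.075])

```text
t: 24.6
ee_pos: [0.5426, 0.0479, 0.0494]
orientation: [179.6, 1.0, 168.3]
ft_force: [0.7, 0.0, 0.7]
opening: 0.0748
```

Call:
apply_moves(rows=[0, 0, -0.04, 0, 0.075, 0, 0, -0.09, 0, 0.075, 0, 0, -0.13, 0, 0.075, 0, 0, -0.13, 0.15, 0.075, 0, 0, -0.13, 0.3, 0.075])

```text
t: 25.22
ee_pos: [0.5405, 0.0474, 0.1802]
orientation: [179.3, 0.9, 150.8]
ft_force: [-0.1, -0.6, -0.5]
opening: 0.075
```

```bash
python3 - <<'E'
from h import *
go(.549,-.188,.17,90)
E
```

```text
t 25.23 pos [0.5405 0.0474 0.1802] rpy [179.3   0.9 150.8] F [-0.1 -0.6 -0.5] op 0.075
  -> [-0.1221, -0.2014, 0.0102, 1.0618] rows 5.7
```

Call:
apply_moves(rows=[-0.025, -0.04, 0, 0.18, 0.075, -0.05, -0.08, 0, 0.36, 0.075, -0.075, -0.12, 0, 0.54, 0.075, -0.1, -0.16, 0, 0.72, 0.075, -0.122, -0.201, 0, 0.9, 0.075])

```text
t: 25.85
ee_pos: [0.5491, -0.1892, 0.1794]
orientation: [178.8, -0.0, 98.9]
ft_force: [0.3, 0.4, 0.6]
opening: 0.0748
```

```bash
python3 - <<'E'
from h import *
go(.549,-.188,.15,90)
E
```

```text
t 25.85 pos [ 0.5491 -0.1892  0.1794] rpy [178.8  -0.   98.9] F [0.3 0.4 0.6] op 0.0748
  -> [0.0012, 0.0001, 0.0294, 0.156] rows 0.8
```

Call:
apply_moves(rows=[0.001, 0, 0, 0.156, 0.075, 0.001, 0, 0, 0.156, 0.075, 0.001, 0, 0, 0.156, 0.075])

```text
t: 26.22
ee_pos: [0.5489, -0.1876, 0.1792]
orientation: [178.8, -0.2, 90.2]
ft_force: [0.2, 1.0, 0.8]
opening: 0.0746
```

```bash
python3 - <<'E'
from h import *
go(.549,-.188,.15,90)
p=capture("wrist");save(p,"m.png")
for x in place_of(p,"fresh_pot_centre")[:2]: print(np.round(x["centre"]),round(x["confidence"],2),atz(p,x["centre"],.035).round(4))
print(proj(p,[(.549,-.188,.065),(.549,-.188,.005),(.443,-.145,.141),(.442,-.239,.131)]).round().tolist())
E
```

```text
t 26.23 pos [ 0.5489 -0.1876  0.1792] rpy [178.8  -0.2  90.2] F [0.2 1.  0.8] op 0.0746
  -> [-0.0004, 0.0001, 0.0292, 0.0037] rows 0.5
[252. 173.] 0.96 [ 0.5461 -0.1871  0.035 ]
[[255.0, 182.0], [254.0, 167.0], [94.0, 153.0], [119.0, 270.0]]
```

View pics/m.png

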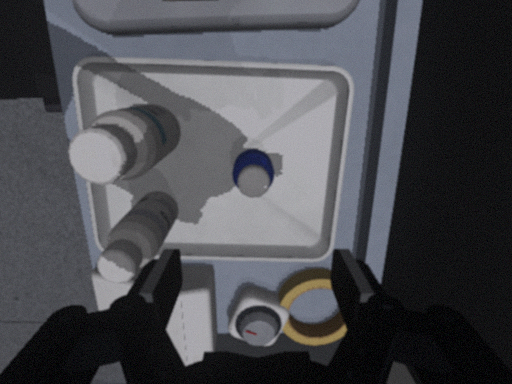

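Wrist view: fresh pot cap at (254,180), with soap (98,153) and saline (118,265) both upright, all matching the predictions. Grasp the pot.

Call:
apply_moves(rows=[0, -0.001, 0.05, 0, 0.075, 0, -0.001, 0.1, 0, 0.075, 0, -0.001, 0.15, 0, 0.075, 0, -0.001, 0.16, 0, 0.075, 0, -0.001, 0.16, 0, 0.075])

```text
t: 26.95
ee_pos: [0.5516, -0.1867, 0.0199]
orientation: [178.8, -0.2, 90.2]
ft_force: [0.3, -0.3, 0.4]
opening: 0.0751
```

```bash
python3 - <<'E'
from h import *
go(.548,-.187,.008,90)
E
```

```text
t 26.95 pos [ 0.5516 -0.1867  0.0199] rpy [178.8  -0.2  90.2] F [ 0.3 -0.3  0.4] op 0.0751
  -> [-0.0003, -0.0036, 0.0119, 0.0042] rows 0.2
```

Call:
apply_moves(rows=[0, -0.003, 0.006, 0, 0.075, 0, -0.003, 0.012, 0, 0.075, 0, -0.003, 0.012, 0, 0.075])

```text
t: 27.32
ee_pos: [0.5489, -0.1867, 0.0081]
orientation: [178.8, -0.2, 90.2]
ft_force: [0.2, 0.3, 0.1]
opening: 0.0751
```

Call:
apply_moves(rows=[0, 0, 0, 0, 0.02, 0, 0, 0, 0, 0.02, 0, 0, 0, 0, 0.02, 0, 0, 0, 0, 0.02, 0, 0, 0, 0, 0.02], squeeze=35)

```text
t: 27.95
ee_pos: [0.5494, -0.187, 0.0088]
orientation: [178.8, -0.2, 90.2]
ft_force: [-1.0, 0.8, 5.3]
opening: 0.0419
```

Call:
apply_moves(rows=[0, 0, -0.01, 0, 0.02, 0, 0, -0.05, 0, 0.02, 0, 0, -0.1, 0, 0.02, 0, 0, -0.15, 0, 0.02, 0, 0, -0.16, 0, 0.02])

```text
t: 28.58
ee_pos: [0.548, -0.1887, 0.1734]
orientation: [178.4, 0.1, 90.3]
ft_force: [1.2, -1.0, -1.8]
opening: 0.0411
```

```bash
python3 - <<'E'
from h import *
go(.541,.276,.16,168.5)
E
```

```text
t 28.57 pos [ 0.548  -0.1887  0.1734] rpy [1.784e+02 1.000e-01 9.030e+01] F [ 1.2 -1.  -1.8] op 0.0411
  -> [0.4647, -0.005, 0.0134, -1.3657] rows 7.4
```

Call:
apply_moves(rows=[0.055, 0, 0, -0.15, 0.02, 0.11, -0.001, 0, -0.3, 0.02, 0.165, -0.002, 0, -0.45, 0.02, 0.22, -0.003, 0, -0.6, 0.02, 0.275, -0.003, 0, -0.75, 0.02])

```text
t: 29.2
ee_pos: [0.5426, 0.0881, 0.1719]
orientation: [179.0, 1.1, 133.5]
ft_force: [1.3, 0.2, -1.1]
opening: 0.042
```

```bash
python3 - <<'E'
from h import *
go(.541,.276,.16,168.5)
E
```

```text
t 29.2 pos [0.5426 0.0881 0.1719] rpy [179.    1.1 133.5] F [ 1.3  0.2 -1.1] op 0.042
  -> [0.1375, 0.1281, 0.0119, -0.6112] rows 3.3
```

Call:
apply_moves(rows=[0.04, 0.037, 0, -0.17, 0.02, 0.08, 0.075, 0, -0.35, 0.02, 0.115, 0.107, 0, -0.52, 0.02, 0.1375, 0.128, 0, -0.61, 0.02, 0.1375, 0.128, 0, -0.61, 0.02])

```text
t: 29.82
ee_pos: [0.5394, 0.2778, 0.1702]
orientation: [179.8, 1.3, 168.6]
ft_force: [-0.4, -0.7, -1.4]
opening: 0.0417
```

```bash
python3 - <<'E'
from h import *
go(.541,.276,.06,168.5)
E
```

```text
t 29.82 pos [0.5394 0.2778 0.1702] rpy [179.8   1.3 168.6] F [-0.4 -0.7 -1.4] op 0.0417
  -> [-0.0019, -0.0014, 0.1102, 0.0023] rows 1.8
```

Call:
apply_moves(rows=[0, -0.001, 0.05, 0, 0.02, 0, -0.001, 0.1, 0, 0.02, 0, -0.001, 0.135, 0, 0.02, 0, -0.001, 0.135, 0, 0.02])

```text
t: 30.32
ee_pos: [0.539, 0.2745, 0.0312]
orientation: [-180.0, 0.9, 168.5]
ft_force: [-0.0, 1.1, -1.3]
opening: 0.0416
```

```bash
python3 - <<'E'
from h import *
go(.5415,.276,.009,168.5)
E
```

```text
t 30.32 pos [0.539  0.2745 0.0312] rpy [-180.     0.9  168.5] F [-0.   1.1 -1.3] op 0.0416
  -> [-0.0021, 0.002, 0.0222, 0.0004] rows 0.4
```

Call:
apply_moves(rows=[-0.002, 0.002, 0, 0, 0.02, -0.002, 0.002, 0.008, 0, 0.02, -0.002, 0.002, 0.016, 0, 0.02, -0.002, 0.002, 0.018, 0, 0.02, -0.002, 0.002, 0.018, 0, 0.02])

```text
t: 30.95
ee_pos: [0.5415, 0.276, 0.0132]
orientation: [-179.9, 0.9, 168.5]
ft_force: [0.3, -0.5, -0.9]
opening: 0.0415
```

Call:
apply_moves(rows=[0, 0, 0.002, 0, 0.02, 0, 0, 0.003, 0, 0.02, 0, 0, 0.003, 0, 0.02])

```text
t: 31.32
ee_pos: [0.5415, 0.276, 0.0101]
orientation: [-179.9, 0.9, 168.5]
ft_force: [1.1, 0.2, -0.9]
opening: 0.0417
```

Call:
apply_moves(rows=[0, 0, 0.001, 0, 0.02, 0, 0, 0.0015, 0, 0.02, 0, 0, 0.0015, 0, 0.02])

```text
t: 31.7
ee_pos: [0.5421, 0.2759, 0.0096]
orientation: [-180.0, 0.9, 168.5]
ft_force: [-2.1, -1.3, 6.0]
opening: 0.0418
```

Call:
apply_moves(rows=[0, 0, 0, 0, 0.045, 0, 0, 0, 0, 0.06, 0, 0, 0, 0, 0.07, 0, 0, 0, 0, 0.07])

```text
t: 32.2
ee_pos: [0.5421, 0.2759, 0.0095]
orientation: [-180.0, 0.9, 168.5]
ft_force: [-0.9, -0.1, -0.6]
opening: 0.0701
```

Call:
apply_moves(rows=[0, 0, -0.03, 0, 0.075, 0, 0, -0.08, 0, 0.075, 0, 0, -0.14, 0, 0.075, 0, 0, -0.14, 0, 0.075])

```text
t: 32.7
ee_pos: [0.5437, 0.2778, 0.1558]
orientation: [179.7, 1.5, 168.5]
ft_force: [-0.2, -0.4, -0.4]
opening: 0.0749
```

```bash
python3 - <<'E'
from h import *
go(.442,-.2387,.23,90)
w=capture("wrist");t=capture("top")
cap=proj(w,[(.542,.276,.066),(.542,.276,.018)]);print(cap.round())
a=cv2.resize(w["frame"],(480,360));b=cv2.resize(t["frame"][130:250,130:230],(300,360));cv2.imwrite("pics/n.png",np.hstack([a,b])[:,:,::-1])
E
```

```text
t 32.7 pos [0.5437 0.2778 0.1558] rpy [179.7   1.5 168.5] F [-0.2 -0.4 -0.4] op 0.0749
  -> [-0.0029, -0.5264, -0.0742, 1.3709] rows 8.5
[[254. 188.]
 [254. 172.]]
```

View pics/n.png

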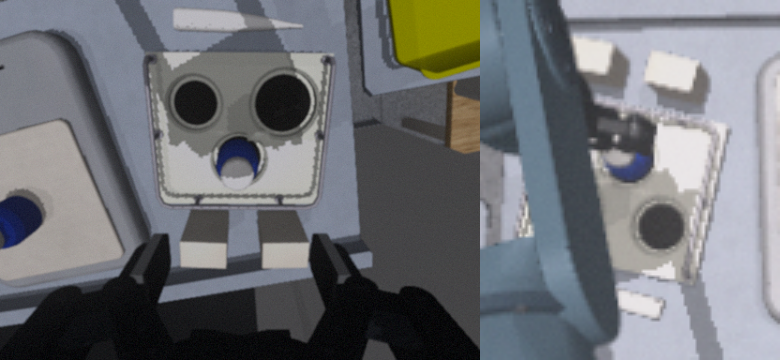

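Wrist view: the fresh pot sits upright in the back recess, cap at (239,173), and the used pot stands on the plate at left. Now fetch the saline.

Call:
apply_moves(rows=[0, -0.05, -0.03, 0.15, 0.085, 0, -0.11, -0.06, 0.3, 0.085, 0, -0.17, -0.075, 0.45, 0.085, 0, -0.23, -0.075, 0.6, 0.085, 0, -0.29, -0.075, 0.75, 0.085])

```text
t: 33.42
ee_pos: [0.4797, -0.0088, 0.2234]
orientation: [179.4, 0.6, 125.3]
ft_force: [0.5, -0.5, -0.4]
opening: 0.0847
```

```bash
python3 - <<'E'
from h import *
go(.442,-.2387,.23,90)
E
```

```text
t 33.42 pos [ 0.4797 -0.0088  0.2234] rpy [179.4   0.6 125.3] F [ 0.5 -0.5 -0.4] op 0.0847
  -> [-0.1658, -0.1636, -0.0066, 0.616] rows 3.7
```

Call:
apply_moves(rows=[-0.042, -0.041, -0.006, 0.16, 0.085, -0.085, -0.083, -0.006, 0.32, 0.085, -0.125, -0.123, -0.006, 0.48, 0.085, -0.166, -0.164, -0.006, 0.616, 0.085, -0.166, -0.164, -0.006, 0.616, 0.085])

```text
t: 34.05
ee_pos: [0.4398, -0.242, 0.2273]
orientation: [179.3, 0.1, 89.6]
ft_force: [-0.3, 0.2, 0.1]
opening: 0.0849
```

```bash
python3 - <<'E'
from h import *
go(.442,-.2387,.06,90)
E
```

```text
t 34.05 pos [ 0.4398 -0.242   0.2273] rpy [1.793e+02 1.000e-01 8.960e+01] F [-0.3  0.2  0.1] op 0.0849
  -> [0.0033, 0.0021, 0.1673, -0.0063] rows 2.7
```

Call:
apply_moves(rows=[0.003, 0.002, 0.04, 0, 0.085, 0.003, 0.002, 0.1, 0, 0.085, 0.003, 0.002, 0.15, 0, 0.085, 0.003, 0.002, 0.167, 0, 0.085, 0.003, 0.002, 0.167, 0, 0.085])

```text
t: 34.67
ee_pos: [0.4432, -0.2379, 0.0594]
orientation: [179.5, -0.1, 89.7]
ft_force: [0.2, 0.3, -0.7]
opening: 0.085
```

Call:
apply_moves(rows=[0, 0, 0.001, 0, 0.02, 0, 0, 0.001, 0, 0.02, 0, 0, 0.001, 0, 0.02, 0, 0, 0.001, 0, 0.02, 0, 0, 0.001, 0, 0.02], squeeze=40)

```text
t: 35.3
ee_pos: [0.444, -0.2389, 0.0602]
orientation: [179.4, 0.1, 89.7]
ft_force: [-3.0, 0.9, 5.2]
opening: 0.044
```

Call:
apply_moves(rows=[0, 0, -0.01, 0, 0.02, 0, 0, -0.05, 0, 0.02, 0, 0, -0.1, 0, 0.02, 0, 0, -0.16, 0, 0.02, 0, 0, -0.175, 0, 0.02])

```text
t: 35.92
ee_pos: [0.444, -0.2403, 0.2408]
orientation: [179.0, 0.4, 89.7]
ft_force: [0.4, 0.1, -2.3]
opening: 0.0436
```

```bash
python3 - <<'E'
from h import *
go(.478,.2435,.22,78.5)
E
```

```text
t 35.92 pos [ 0.444  -0.2403  0.2408] rpy [179.    0.4  89.7] F [ 0.4  0.1 -2.3] op 0.0436
  -> [0.4839, 0.0316, 0.0208, 0.1957] rows 7.8
```

Call:
apply_moves(rows=[0.06, 0.004, 0, 0.03, 0.02, 0.12, 0.008, 0, 0.06, 0.02, 0.18, 0.012, 0, 0.1, 0.02, 0.24, 0.016, 0, 0.14, 0.02, 0.3, 0.02, 0, 0.18, 0.02])

```text
t: 36.55
ee_pos: [0.4648, 0.0615, 0.2387]
orientation: [178.9, 0.2, 79.3]
ft_force: [0.8, -0.7, -0.6]
opening: 0.0439
```

```bash
python3 - <<'E'
from h import *
go(.4775,.2433,.17,78.5)
E
```

```text
t 36.55 pos [0.4648 0.0615 0.2387] rpy [178.9   0.2  79.3] F [ 0.8 -0.7 -0.6] op 0.0439
  -> [0.181, -0.0212, 0.0687, 0.0141] rows 3.1
```

Call:
apply_moves(rows=[0.06, -0.007, 0, 0.014, 0.02, 0.12, -0.014, 0.02, 0.014, 0.02, 0.165, -0.02, 0.05, 0.014, 0.02, 0.181, -0.021, 0.069, 0.014, 0.02, 0.181, -0.021, 0.069, 0.014, 0.02])

```text
t: 37.17
ee_pos: [0.4767, 0.2434, 0.1661]
orientation: [179.2, 0.3, 78.6]
ft_force: [-0.2, 0.9, -0.9]
opening: 0.0439
```

```bash
python3 - <<'E'
from h import *
go(.4775,.2433,.09,78.5)
E
```

```text
t 37.17 pos [0.4767 0.2434 0.1661] rpy [179.2   0.3  78.6] F [-0.2  0.9 -0.9] op 0.0439
  -> [0.0001, 0.0008, 0.0761, 0.0024] rows 1.2
```

Call:
apply_moves(rows=[0, 0.001, 0.03, 0, 0.02, 0, 0.001, 0.06, 0, 0.02, 0, 0.001, 0.08, 0, 0.02, 0, 0.001, 0.08, 0, 0.02])

```text
t: 37.67
ee_pos: [0.4778, 0.2412, 0.0854]
orientation: [179.4, 0.4, 78.6]
ft_force: [-0.0, -0.4, -1.3]
opening: 0.0439
```

```bash
python3 - <<'E'
from h import *
go(.4775,.2433,.063,78.5)
E
```

```text
t 37.67 pos [0.4778 0.2412 0.0854] rpy [179.4   0.4  78.6] F [-0.  -0.4 -1.3] op 0.0439
  -> [0.002, -0.0007, 0.0224, 0.0011] rows 0.4
```

Call:
apply_moves(rows=[0.002, 0, 0, 0, 0.02, 0.002, 0, 0.008, 0, 0.02, 0.002, 0, 0.014, 0, 0.02, 0.002, 0, 0.019, 0, 0.02, 0.002, 0, 0.019, 0, 0.02])

```text
t: 38.3
ee_pos: [0.4778, 0.2429, 0.0657]
orientation: [179.4, 0.4, 78.6]
ft_force: [-0.1, 0.4, -1.6]
opening: 0.044
```

Call:
apply_moves(rows=[0, 0, 0.001, 0, 0.02, 0, 0, 0.003, 0, 0.02, 0, 0, 0.003, 0, 0.02])

```text
t: 38.67
ee_pos: [0.4778, 0.2428, 0.0626]
orientation: [179.4, 0.5, 78.6]
ft_force: [0.2, 1.5, -1.3]
opening: 0.0439
```

Call:
apply_moves(rows=[0, 0, 0.001, 0, 0.02, 0, 0, 0.002, 0, 0.02, 0, 0, 0.002, 0, 0.02])

```text
t: 39.05
ee_pos: [0.4779, 0.2429, 0.0608]
orientation: [179.4, 0.4, 78.6]
ft_force: [-0.6, 0.7, 0.5]
opening: 0.0437
```

Call:
apply_moves(rows=[0, 0, 0, 0, 0.05, 0, 0, 0, 0, 0.07, 0, 0, 0, 0, 0.08, 0, 0, 0, 0, 0.08])

```text
t: 39.55
ee_pos: [0.4779, 0.2429, 0.0609]
orientation: [179.4, 0.4, 78.6]
ft_force: [-0.5, -0.6, 0.3]
opening: 0.0801
```

Call:
apply_moves(rows=[0, 0, -0.04, 0, 0.085, 0, 0, -0.09, 0, 0.085, 0, 0, -0.14, 0, 0.085, 0, 0, -0.16, 0, 0.085])

```text
t: 40.05
ee_pos: [0.4782, 0.2449, 0.2247]
orientation: [179.1, 0.3, 78.6]
ft_force: [0.2, -1.2, -1.1]
opening: 0.0852
```

```bash
python3 - <<'E'
from h import *
go(.443,-.1455,.22,90)
E
```

```text
t 40.05 pos [0.4782 0.2449 0.2247] rpy [179.1   0.3  78.6] F [ 0.2 -1.2 -1.1] op 0.0852
  -> [-0.3897, 0.0428, 0.0047, -0.1993] rows 6.3
```

Call:
apply_moves(rows=[-0.06, 0.006, 0, -0.03, 0.085, -0.12, 0.013, 0, -0.07, 0.085, -0.18, 0.02, 0, -0.11, 0.085, -0.24, 0.026, 0, -0.15, 0.085, -0.3, 0.033, 0, -0.199, 0.085])

```text
t: 40.67
ee_pos: [0.4507, -0.0575, 0.2271]
orientation: [179.1, 0.5, 90.1]
ft_force: [0.9, 0.3, 0.3]
opening: 0.085
```

Call:
apply_moves(rows=[-0.05, 0, 0, 0, 0.085, -0.09, 0, 0, 0, 0.085, -0.09, 0, 0, 0, 0.085, -0.09, 0, 0, 0, 0.085])

```text
t: 41.18
ee_pos: [0.4507, -0.1469, 0.2277]
orientation: [179.2, 0.4, 90.1]
ft_force: [0.2, 0.1, -0.1]
opening: 0.0851
```

```bash
python3 - <<'E'
from h import *
go(.443,-.1455,.067,90)
E
```

```text
t 41.17 pos [ 0.4507 -0.1469  0.2277] rpy [179.2   0.4  90.1] F [ 0.2  0.1 -0.1] op 0.0851
  -> [0.0014, -0.0077, 0.1607, 0.001] rows 2.6
```

Call:
apply_moves(rows=[0.001, -0.008, 0.02, 0, 0.085, 0.001, -0.009, 0.06, 0, 0.085, 0.001, -0.009, 0.11, 0, 0.085, 0.001, -0.009, 0.158, 0, 0.085, 0.001, -0.009, 0.158, 0, 0.085])

```text
t: 41.8
ee_pos: [0.441, -0.1438, 0.0664]
orientation: [179.6, 0.2, 90.2]
ft_force: [-0.9, 0.1, 0.2]
opening: 0.0849
```

Call:
apply_moves(rows=[0, 0, 0.001, 0, 0.03, 0, 0, 0.001, 0, 0.03, 0, 0, 0.001, 0, 0.03, 0, 0, 0.001, 0, 0.03, 0, 0, 0.001, 0, 0.03], squeeze=40)

```text
t: 42.42
ee_pos: [0.4425, -0.1446, 0.0675]
orientation: [179.4, 0.3, 90.2]
ft_force: [-0.8, 0.2, 7.6]
opening: 0.0538
```

Call:
apply_moves(rows=[0, 0, -0.01, 0, 0.03, 0, 0, -0.05, 0, 0.03, 0, 0, -0.1, 0, 0.03, 0, 0, -0.15, 0, 0.03, 0, 0, -0.175, 0, 0.03])

```text
t: 43.05
ee_pos: [0.4417, -0.1445, 0.2468]
orientation: [179.1, 0.4, 90.2]
ft_force: [0.0, 0.0, -1.9]
opening: 0.0539
```

```bash
python3 - <<'E'
from h import *
go(.495,.332,.24,78.5)
E
```

```text
t 43.05 pos [ 0.4417 -0.1445  0.2468] rpy [179.1   0.4  90.2] F [ 0.   0.  -1.9] op 0.0539
  -> [0.4764, 0.0546, 0.0068, 0.2035] rows 7.7
```

Call:
apply_moves(rows=[0.06, 0.007, 0, 0.03, 0.03, 0.12, 0.014, 0, 0.07, 0.03, 0.18, 0.021, 0, 0.11, 0.03, 0.24, 0.028, 0, 0.15, 0.03, 0.3, 0.034, 0, 0.2, 0.03])

```text
t: 43.68
ee_pos: [0.4748, 0.1575, 0.2462]
orientation: [178.9, 0.2, 78.6]
ft_force: [1.0, -0.3, -2.0]
opening: 0.0539
```

```bash
python3 - <<'E'
from h import *
go(.495,.333,.24,78.5)
E
```

```text
t 43.67 pos [0.4748 0.1575 0.2462] rpy [178.9   0.2  78.6] F [ 1.  -0.3 -2. ] op 0.0539
  -> [0.176, -0.0149, 0.0062, 0.0018] rows 2.8
```

Call:
apply_moves(rows=[0.06, -0.005, 0, 0, 0.03, 0.12, -0.01, 0, 0, 0.03, 0.176, -0.015, 0, 0, 0.03, 0.176, -0.015, 0, 0, 0.03])

```text
t: 44.18
ee_pos: [0.4941, 0.3365, 0.2454]
orientation: [179.0, 0.2, 78.9]
ft_force: [0.0, -0.7, -1.8]
opening: 0.0537
```

Call:
apply_moves(rows=[0, 0, 0.05, 0, 0.03, 0, 0, 0.1, 0, 0.03, 0, 0, 0.14, 0, 0.03, 0, 0, 0.15, 0, 0.03, 0, 0, 0.15, 0, 0.03])

```text
t: 44.8
ee_pos: [0.4972, 0.335, 0.0962]
orientation: [178.9, 0.2, 78.8]
ft_force: [0.0, -0.2, -1.7]
opening: 0.0539
```

```bash
python3 - <<'E'
from h import *
go(.495,.333,.07,78.5)
E
```

```text
t 44.8 pos [0.4972 0.335  0.0962] rpy [178.9   0.2  78.8] F [ 0.  -0.2 -1.7] op 0.0539
  -> [-0.0024, -0.0017, 0.0262, 0.0058] rows 0.4
```

Call:
apply_moves(rows=[-0.002, -0.002, 0, 0, 0.03, -0.002, -0.002, 0.008, 0, 0.03, -0.002, -0.002, 0.016, 0, 0.03, -0.002, -0.002, 0.022, 0, 0.03, -0.002, -0.002, 0.022, 0, 0.03])

```text
t: 45.42
ee_pos: [0.4945, 0.3331, 0.0732]
orientation: [179.0, 0.2, 78.8]
ft_force: [0.1, -0.1, -2.1]
opening: 0.0538
```

Call:
apply_moves(rows=[0, 0, 0.001, 0, 0.03, 0, 0, 0.003, 0, 0.03, 0, 0, 0.003, 0, 0.03])

```text
t: 45.8
ee_pos: [0.4945, 0.333, 0.0701]
orientation: [179.0, 0.3, 78.8]
ft_force: [-0.3, -0.3, -1.5]
opening: 0.0535
```

Call:
apply_moves(rows=[0, 0, 0.001, 0, 0.03, 0, 0, 0.002, 0, 0.03, 0, 0, 0.002, 0, 0.03])

```text
t: 46.18
ee_pos: [0.4947, 0.333, 0.0683]
orientation: [179.0, 0.2, 78.8]
ft_force: [-0.7, -0.3, 0.3]
opening: 0.0536
```

Call:
apply_moves(rows=[0, 0, 0, 0, 0.06, 0, 0, 0, 0, 0.08, 0, 0, 0, 0, 0.085, 0, 0, 0, 0, 0.085])

```text
t: 46.68
ee_pos: [0.4947, 0.3331, 0.0684]
orientation: [179.0, 0.2, 78.8]
ft_force: [-0.5, 0.0, 0.1]
opening: 0.085
```

Call:
apply_moves(rows=[0, 0, -0.04, 0, 0.085, 0, 0, -0.09, 0, 0.085, 0, 0, -0.14, 0, 0.085, 0, 0, -0.19, 0, 0.085, -0.04, 0, -0.22, 0, 0.085])

```text
t: 47.3
ee_pos: [0.4842, 0.2968, 0.2918]
orientation: [178.8, 0.1, 79.0]
ft_force: [0.7, -0.2, 0.5]
opening: 0.0852
```

```bash
python3 - <<'E'
from h import *
go(.5,.29,.29,78.5)
w=capture("wrist");s=capture("side")
print(proj(w,[(.494,.332,.142),(.476,.244,.132),(.542,.276,.066),(.543,.047,.106)]).round().tolist())
a=cv2.resize(w["frame"],(480,360));b=cv2.resize(s["frame"][60:210,195:328],(319,360));cv2.imwrite("pics/o.png",np.hstack([a,b])[:,:,::-1])
E
```

```text
t 47.3 pos [0.4842 0.2968 0.2918] rpy [1.788e+02 1.000e-01 7.900e+01] F [ 0.7 -0.2  0.5] op 0.0852
  -> [-0.0036, 0.0168, 0.0018, 0.0085] rows 0.3
[[257.0, 136.0], [256.0, 215.0], [301.0, 163.0], [329.0, 325.0]]
```

View pics/o.png

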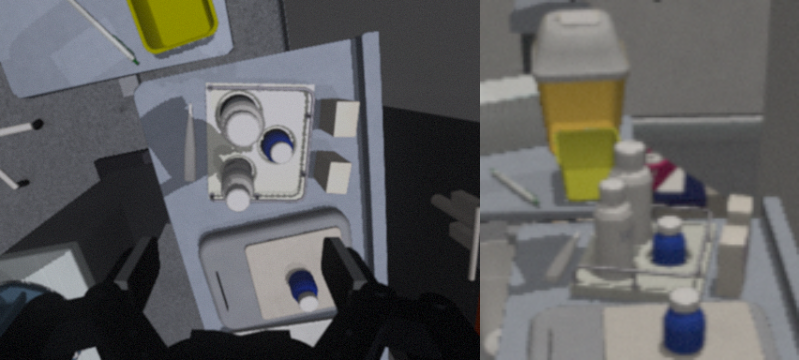

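Final view: soap cap at (241,126), saline cap (238,197), fresh pot cap (282,153) and used pot cap (308,302). All are upright and match the predicted places within about 5 px, and the gripper is clear. I'm handing in.

```bash
python3 -c "
from rig import *
print(sign_off(),get_state()['t'])"
```

```text
the job is handed in; nothing more can be done
the job is handed in; nothing more can be done
```

The job is done and handed in at about 47 s of robot time. I moved both bottles to the tray, set the used pot on the scale plate, and put the fresh pot in the back recess. Then I returned the saline and the soap to their own recesses.

**Last checks:** the final wrist and side pictures show both bottles and both pots upright in their places, with the gripper clear above them. Their caps were within about 5 px of the predicted positions. The used pot was released about 1 mm from my estimate of the plate's middle. That estimate itself varied by about 1 cm between views.

**What disagreed or went wrong:**
- **Tool height:** the real gripper sat about 33 mm higher along the tool than the reported TCP and the text imply. My first grasp of the soap therefore closed on nothing. I corrected for this and the other grasps held.
- **Tool tilt:** a tilt of 1–2° crept in over the moves. The recess insertions went in with almost no contact force.
- **Set-down force:** the soap on the tray and the used pot on the scale were pressed down with up to about 24 N, under the 40 N limit.

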